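Put the padlock and pliers right in the foam tool tray

TASK

The steel padlock has been dropped into the pliers' cut-out of the foam tray. Take it out and press it into its own cut-out, and press the red-handled pliers from the bench into theirs, so that both are pushed past the springy foam lips and lie fully home, flat on the yellow bottom. Leave the brass lock cylinder in its cut-out and don't disturb the other things on the bench.

Things in the scene. Friction and masses are not known exactly. Their poses are not given: they have to be found in the camera images.
- foam_tray: Fixed tray 186 (x) x 208 (y) x 13 mm high: 4 mm yellow bottom under 9 mm grey foam, black 4 mm rim flush with the foam. Origin: centre of underside; x, y along its sides. Vertical-walled cut-outs 9 mm deep (floors 4 mm over the bench): the long one for the pliers at -x; at +x the padlock's (-y end) and the lock cylinder's (+y end).
- pliers_pocket (a point): Floor point where the pliers' origin lies when home; axes parallel to the tray's and to the seated pliers' (head to -y). From it the cut-out is: head part x +-16, y -89 to -17; middle x +-22, y -17 to 10; handle part x +-28, y 10 to 89 mm: about 3 mm clearance each side; reversed pliers do not fit.
- padlock_pocket (a point): Floor point where the padlock's origin lies when home; axes parallel to the tray's and to the seated padlock's (shackle to +x). From it the cut-out is: body part x -41 to 7.5, y +-28.5; shackle part x 7.5 to 42, y +-22.5 mm; reversed it does not fit.
- pliers: Loose rigid pliers with red handles, lying flat, 50 x 171 x 12 mm, 0.19 kg. Origin: centre of underside. Steel head to -y (y -86 to -11, 22 to 26 mm wide), spread handles to +y (to y = 86). Over both handles 48 to 50 mm with near-parallel sides at y = 30 to 55, 37 mm at y = 3. Centre of mass y = 9. Grip across the handles at y = 36.
- pliers_head (a point): Point on top of the pliers' head, on their middle line at y = -40, 12 mm over the underside (the place to press).
- padlock: Loose light-grey steel padlock lying flat, 79 x 50 x 18 mm, 0.14 kg. Origin: underside. Body x -38 to 5, y +-25, z 0 to 18; shackle to x = 39, 38 wide, z 5 to 13 mm. Grip across its width (y) at x = -16.5. Starts on the floor of the pliers cut-out's handle part, shackle towards the tray's -y, top 9 mm above the foam.
- padlock_shackle (a point): Point in the bend of the padlock's shackle, 34 mm from its origin along its x, 9 mm up.
- pliers_lips (a point): Point on the pliers cut-out's floor midway between its two spring lips, 40 mm to -y of pliers_pocket. The lips pinch the head from both sides, tops 0.5 mm under the foam top: pliers merely laid in stay about 5 mm high there; 4 to 12 N pressed down on the head pushes them past. Seated, their top is 12 mm over this floor.
- padlock_lips (a point): Point on the padlock cut-out's floor midway between its two spring lips, 16.5 mm to -x of padlock_pocket. The lips pinch the body from +y and -y: a padlock merely laid in stays 2 to 5 mm high or aslant; 5 to 15 N pressed down on the body pushes it past. Seated, its top is 18 mm over this floor.
- lock_cylinder: Brass-coloured euro lock cylinder, 73 x 41 x 17 mm, already lying in its cut-out, centre 34 mm to +x and 55 mm to +y of the tray's origin; leave it there. A fixed open tool box 100 mm high stands beyond this +y side of the tray. Origin: centre of the underside.
- tape: Bystander: roll of black tape behind the upright splash plate (250 mm high) on the left, 55 mm across, 19 mm high. Origin: centre of underside.
- pot: Bystander: small round pot with a tan lid, 62 mm across, 35 mm high. Origin: centre of underside.
- brass_padlock: Bystander: smaller brass padlock, 66 x 42 x 15 mm, lying on the bench to the right. Not the one to be moved. Origin: underside.
Mind the look-alikes: they are no part of the job. Leave any green look-alike of the lock_cylinder alone.

How it is judged:
At the end, for the whole second after the job is handed in: Pliers and steel padlock each lie in their own cut-out, the right way round, home on its floor (origin within 2.5 mm of the floor height and 6 mm sideways of the pocket point; pliers tilted under 0.025 rad and turned under 0.1 rad, padlock under 0.05 and 0.15 rad), at rest (z of pliers in the frame of pliers_pocket between -0.0025 and 0.0025 m and horizontal distance between pliers and pliers_pocket below 0.006 m and angle between pliers's own z axis and vertical below 0.025 rad and y of pliers_head in the frame of pliers_pocket below -0.03 m and angle between the y axis of pliers and the y axis of foam_tray, either way round below 0.1 rad and linear speed of each of pliers, padlock below 0.01 m/s and z of padlock in the frame of padlock_pocket between -0.0025 and 0.0025 m and horizontal distance between padlock and padlock_pocket below 0.006 m and angle between padlock's own z axis and vertical below 0.05 rad and x of padlock_shackle in the frame of padlock_pocket above 0.025 m and angle between the x axis of padlock and the x axis of foam_tray, either way round below 0.15 rad); the robot touches nothing.
It fails at once if the lock cylinder is taken or knocked out of its cut-out (moved more than 12 mm) (distance of lock_cylinder from where it was at the start of the episode above 0.012 m).
It fails at once if the tape roll is pushed more than 30 mm (distance of tape from where it was at the start of the episode above 0.03 m).
It fails at once if the pot is pushed more than 30 mm (distance of pot from where it was at the start of the episode above 0.03 m).
It fails at once if the brass padlock is pushed more than 30 mm (distance of brass_padlock from where it was at the start of the episode above 0.03 m).
It also fails if it takes over 72 s, if anything falls off the work surface, if the arm or the gripper's body presses on something with over 40 N, if the wrist force passes 120 N, or if a joint passes its speed limit or range.

ROBOT

A 6-joint arm with a two-finger parallel gripper is mounted at the origin on a cart in front of the work surface, level with it; the furniture and walls round the work are solid. World frame = base frame: x ahead of the robot, y to its left, z up, the work surface at z = 0. Lengths are in m, angles in rad, forces in N, time in s.
With the tool pointing down it reaches from about 0.275 to 0.825 m from the base axis. Payload 4.9 kg.
Tool frame: the origin (TCP) lies midway between the tips of the shut fingers; the grasp point (between the pads) lies 19 mm behind it (grip_point_offset is the distance from the TCP to the grasp point, in m); z points along the fingers, y is the line along which they close (so a half turn about z gives the same grasp; the last joint's range is limited). The gripper opens to 85 mm and grips with 20 to 120 N. Pads are 22 mm wide; open, the fingers measure 114 mm over their backs; the gripper's body (76 mm by 85 mm) begins 54 mm behind the grasp point. The pads swing forward as they close: fully open they stand 13 mm farther back than shut.
Start: joints at [0.998, 0.326, -0.193, 1.052, 0, 1.437], TCP at [0.234, 0.498, 0.231] pointing down, gripper open.
Joint ranges: [-2.65, 2.65], [-0.97, 1.79], [-1.3, 1.35], [-1.93, 2.1], [-1.47, 1.37], [-3.14, 3.14]. Speed limits (rad/s): [2.57, 2.57, 3.14, 3.14, 3.14, 3.14].

INTERFACE

Orientations are given as a rotation vector (axis times angle).
In Python, from cell import * gives the robot as it stands. Calls block until the motion is done:
- movep(position, orientation): joint-space move of the TCP to a pose.
- move_l(position, velocity=0.15, rot=None, until_force=None): straight line of the TCP; rot=None keeps the orientation; velocity is the mean speed in m/s. With until_force (N) it stops when the force on the tool has changed by that much, and returns True; else False.
- set_joints(angles): joint-space move.
- let_go() and grab(newtons=None): open the fingers fully, or close them until they stop; newtons is the grip in N (None keeps the last).
- sleep(seconds).
- ik(position, orientation): joint angles nearest the present ones, or None.
- get_state(): the state.
- grab_frame(name): name is "scene" or "top" or "wrist"; returns a dict with "img" (480x640x3 uint8, red, green, blue), "fx", "fy", "cx", "cy" (pixels), "k1" (the pictures are not rectified: a ray, as slopes to the right and down, at radius r is drawn at 1 + k1 r^2 times it, then the intrinsics apply), "cam_to_world" (4x4, takes a point from camera to world coordinates); the wrist camera has in their place "T_tool_cam" (4x4, takes a point from camera to tool coordinates, whose origin is the TCP and whose axes are the flange's). Camera axes: x right, y down, z forward; pixel columns grow to the right and rows downward; lengths in m; the calibration is good to about 2 mm. A picture is of the moment at which its call begins: read the wrist's pose just before it. There is no depth.
A pose or a line that the arm cannot do raises MotionError and nothing moves.
- sign_off(): hands the job in; it is judged then, once.
Trained networks look in the newest picture that a camera, given by its name, has taken for a name from the list of things; names that differ only in an ending like _2 or _b are one class to them, and where a whole thing is asked for, a point or a joint stands for the part that bears it (a point fixed in the world has none). Each returns a list of dicts, best first, with "score" (0 to 1); they miss things now and then, are a little off and sometimes report something else, mostly with a low value. They report only what shows in the picture. A call takes as long as a camera call. They do not tell look-alikes from the thing itself.
- spot_in(camera, name): "centre" ([column, row] in pixels, amid what is visible of it).
- silhouettes(camera, name): "mask" (480x640 bool, what is visible of it) and "centre" ([column, row] in pixels, amid what is visible of it).
- tip_of(camera, name): "centre" ([column, row] in pixels: a listed point, or the origin of a listed thing).
The state is a dict: "clock": time; "q": joint angles; "joint_velocities": joint speeds; "tau": joint torques, N m; "position": TCP position; "eef_rot": TCP orientation; "contact_force": force on the tool from outside, world axes, zero at the start; "wrist_torque": the same for the moment, N m; "finger_gap": opening from 0.0 (shut) to 1.0 (fully open); "grasp_force": force on a finger pad.
Only numpy, scipy, OpenCV 4.12 (cv2) and the standard library are available. Lean on these libraries where they do the work, as an engineer would, in place of code of your own. Each camera call takes 0.05 s, during which the arm holds its last target. There are 200 camera calls.

## Working session

There is one attempt and no reset: what is moved stays moved. The work goes in short steps, each a Python script; the robot and the scene stay as the last script left them, time stands still between calls to the robot, and variables do not carry over. Pictures are saved under pics/ and viewed, at most 10 in all, crops included, and the job is handed in when it is done.

```bash
mkdir -p pics; ls; python3 - <<'E'
from cell import *
import cv2
for c in ("scene","top"):
    f=grab_frame(c); cv2.imwrite(f"pics/{c}0.png",f["img"][:,:,::-1])
    print(c,f["fx"],f["fy"],f["cx"],f["cy"],f["k1"],f["cam_to_world"].round(3).tolist() if hasattr(f["cam_to_world"],'round') else f["cam_to_world"])
    for n in ["foam_tray","pliers","padlock","lock_cylinder","pliers_pocket","padlock_pocket","pliers_lips","padlock_lips","pliers_head","padlock_shackle","brass_padlock"]:
        print(n,[(round(d["score"],2),[round(float(v)) for v in d["centre"]]) for d in tip_of(c,n)][:4])
s=get_state();print(s["clock"],s["position"],s["eef_rot"])
E
```

```text
pics
scene 449.41497683713743 449.41497683713743 323.4732709096263 232.68184059832882 0.001269862530179806 [[0.36, -0.491, 0.793, -0.166], [-0.933, -0.2, 0.299, -0.322], [0.012, -0.848, -0.531, 0.519], [0.0, 0.0, 0.0, 1.0]]
foam_tray [(0.7, [390, 248])]
pliers [(0.77, [387, 310]), (0.72, [380, 256])]
padlock [(0.68, [362, 255])]
lock_cylinder [(0.89, [370, 229]), (0.84, [295, 278])]
pliers_pocket [(0.85, [381, 258]), (0.62, [514, 281])]
padlock_pocket [(0.73, [421, 245])]
pliers_lips [(0.58, [401, 260])]
padlock_lips [(0.63, [419, 246])]
pliers_head [(0.95, [414, 312]), (0.31, [219, 229])]
padlock_shackle [(0.72, [380, 254])]
brass_padlock [(0.73, [513, 278])]
top 443.33626064210887 443.33626064210887 320.6402211196097 235.7444935506111 -0.08291109928074618 [[0.025, -0.981, 0.193, 0.342], [-0.999, -0.032, -0.035, -0.055], [0.04, -0.192, -0.981, 1.029], [0.0, 0.0, 0.0, 1.0]]
foam_tray [(0.72, [355, 211])]
pliers [(0.6, [374, 290])]
padlock [(0.87, [338, 230])]
lock_cylinder [(0.87, [336, 193]), (0.61, [299, 284])]
pliers_pocket [(0.79, [353, 230]), (0.59, [369, 230]), (0.4, [336, 227])]
padlock_pocket [(0.75, [377, 205])]
pliers_lips [(0.63, [368, 232])]
padlock_lips [(0.65, [374, 208])]
pliers_head [(0.59, [391, 286])]
padlock_shackle [(0.88, [354, 231])]
brass_padlock [(0.88, [452, 222])]
1.2 [0.23367333 0.49788845 0.23127051] [ 6.83779265e-01  3.06625598e+00 -8.82155366e-05]
```

```bash
python3 - <<'E'
import cv2
a=cv2.imread("pics/top0.png"); c=a[140:340,250:500]; cv2.imwrite("pics/topc.png",cv2.resize(c,(750,600),interpolation=cv2.INTER_CUBIC))
E
```

```text
(no output)
```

View pics/scene0.png

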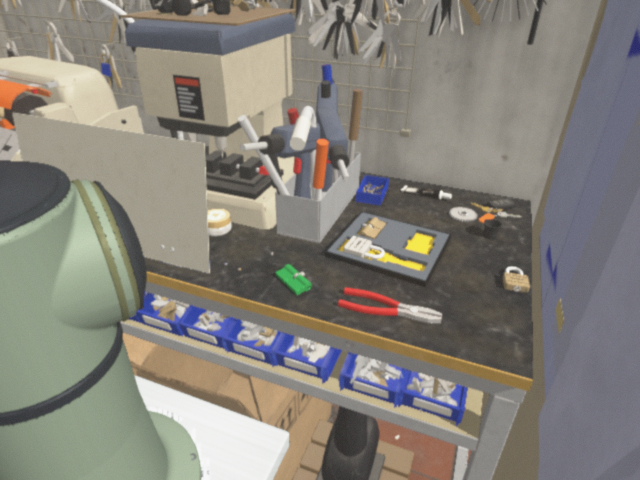

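View pics/topc.png

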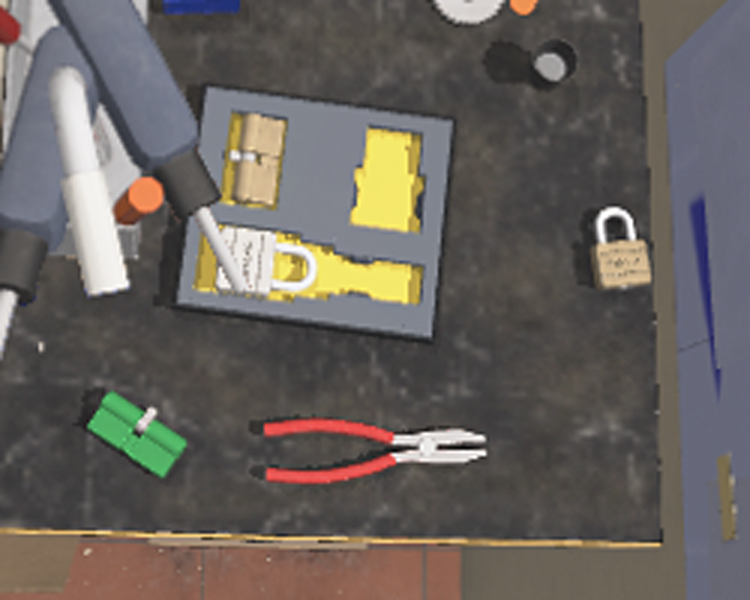

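```bash
cat > h.py <<'E'
from cell import *
import cv2, numpy as np
from scipy.spatial.transform import Rotation as R
def ray(f,px,T=None):
    T=f["cam_to_world"] if T is None else T
    T=np.array(T); d=np.array([(px[0]-f["cx"])/f["fx"],(px[1]-f["cy"])/f["fy"]]); u=d.copy()
    for _ in range(20): u=d/(1+f["k1"]*(u@u))
    v=T[:3,:3]@np.array([u[0],u[1],1]); return T[:3,3],v
def onz(f,px,z,T=None):
    o,v=ray(f,px,T); return o+v*(z-o[2])/v[2]
def proj(f,p,T):
    q=np.linalg.inv(T)@np.r_[p,1]; u=q[:2]/q[2]; u=u*(1+f["k1"]*(u@u)); return np.array([u[0]*f["fx"]+f["cx"],u[1]*f["fy"]+f["cy"]])
def tri(a,b):
    (o,v),(p,w)=a,b; s=np.linalg.lstsq(np.c_[v,-w],p-o,rcond=None)[0]
    A,B=o+v*s[0],p+w*s[1]; return (A+B)/2,np.linalg.norm(A-B)
def wrist():
    s=get_state(); f=grab_frame("wrist"); T=np.eye(4); T[:3,:3]=R.from_rotvec(s["eef_rot"]).as_matrix(); T[:3,3]=s["position"]
    return f,T@np.array(f["T_tool_cam"])
def down(a):  # tool down, tool y axis at world angle a
    y=np.array([np.cos(a),np.sin(a),0]); z=np.array([0,0,-1.]); return R.from_matrix(np.c_[np.cross(y,z),y,z]).as_rotvec()
E
python3 - <<'E'
from h import *
np.set_printoptions(precision=4,suppress=True)
t=grab_frame("top"); s=grab_frame("scene")
C=lambda x,y:(250+x/3,140+y/3)
for n,p in dict(c1=(208,87),c2=(453,120),c3=(433,338),c4=(177,305)).items(): print(n,onz(t,C(*p),.013))
for n,p,z in [("handleL",(265,428),.006),("handleR",(265,474),.006),("tip",(487,446),.006),("padl",(247,258),.022),("shack",(312,265),.013),("cyl green",(137,433),0.01)]: print(n,onz(t,C(*p),z))
for n,a,b in [("collar",(340,163),(185,180)),("shafttip",(350,180),(240,285)),("orange",(321,143),(140,200)),("whitetip",(297,140),(70,80)),("whiteend",(255,147),(110,290)),("collar2",(340,163),(25,255)),("wh3",(245,122),(110,290))]: print(n,tri(ray(s,a),ray(t,C(*b))))
for n,p in [("boxcorner",(320,240)),("boxcorner2",(360,195)),("splash",(210,272)),("lid",(218,228))]: print(n,onz(s,p,0))
print(get_state()["q"])
E
python3 - <<'E'
import cv2
a=cv2.imread("pics/scene0.png")[60:285,200:500]; cv2.imwrite("pics/sc1.png",cv2.resize(a,(800,600),interpolation=cv2.INTER_CUBIC))
E
```

```text
c1 [ 0.7055 -0.084   0.013 ]
c2 [ 0.6857 -0.2827  0.013 ]
c3 [ 0.5069 -0.2648  0.013 ]
c4 [ 0.5267 -0.0644  0.013 ]
handleL [ 0.4338 -0.1351  0.006 ]
handleR [ 0.3986 -0.1357  0.006 ]
tip [ 0.4244 -0.3082  0.006 ]
padl [ 0.5639 -0.1175  0.022 ]
shack [ 0.5619 -0.1693  0.013 ]
cyl green [ 0.4269 -0.0368  0.01  ]
collar (array([ 0.5813, -0.0682,  0.1805]), np.float64(0.005424578449024135))
shafttip (array([ 0.5122, -0.1082,  0.1826]), np.float64(0.010243699180281358))
orange (array([ 0.5548, -0.0398,  0.2252]), np.float64(0.005110005680145883))
whitetip (array([0.6346, 0.025 , 0.1959]), np.float64(0.029120166066956454))
whiteend (array([0.4741, 0.0075, 0.2438]), np.float64(0.06912022412079581))
collar2 (array([ 0.5408, -0.0216,  0.1937]), np.float64(0.119574287939807))
wh3 (array([0.4619, 0.0095, 0.2907]), np.float64(0.07921477088335928))
boxcorner [ 0.5796 -0.0327  0.    ]
boxcorner2 [ 0.8112 -0.0498  0.    ]
splash [0.3969 0.12   0.    ]
lid [0.5401 0.193  0.    ]
[ 0.9978  0.3262 -0.1926  1.052  -0.      1.4366]
```

View pics/sc1.png

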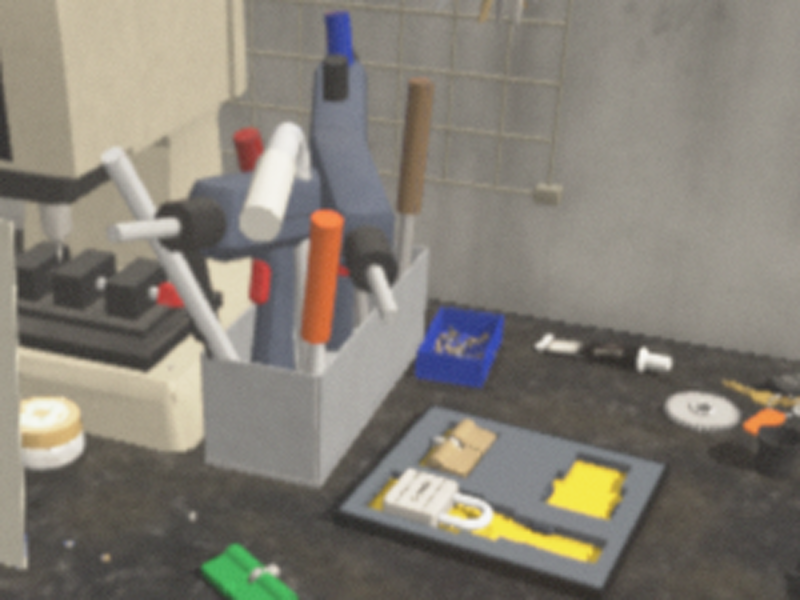

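```bash
python3 - <<'E'
from h import *
np.set_printoptions(precision=4,suppress=True)
t=grab_frame("top"); s=grab_frame("scene")
print(tri(ray(s,(346,176)),ray(t,(330,235))), tri(ray(s,(336,153)),ray(t,(310,200))))
for p in [(20,115),(207,160)]: print("plate",onz(s,p,.25))
p=get_state()["position"]
move_l([p[0],p[1],.40],.3)
movep([.19,.30,.42],down(1.1))
movep([.33,-.25,.42],down(-.1))
movep([.50,-.20,.36],down(-.1))
print(get_state()["q"],get_state()["clock"])
f,T=wrist(); print(np.array(f["T_tool_cam"]),f["fx"]); print(T[:3,3])
cv2.imwrite("pics/w1.png",f["img"][:,:,::-1])
for n in ["foam_tray","pliers","padlock","lock_cylinder","pliers_pocket","padlock_pocket","pliers_lips","padlock_lips","pliers_head","padlock_shackle"]:
    print(n,[(round(d["score"],2),np.round(d["centre"]),onz(f,d["centre"],{"foam_tray":0,"pliers":0,"pliers_head":.012,"padlock_shackle":.013}.get(n,.004),T)) for d in tip_of("wrist",n)][:2])
print(get_state()["clock"])
E
```

```text
(array([ 0.5094, -0.1048,  0.1911]), np.float64(0.003993641051481131)) (array([ 0.5745, -0.0634,  0.2025]), np.float64(0.002706224203553385))
plate [0.4102 0.5114 0.25  ]
plate [0.3625 0.0671 0.25  ]
[-0.5173  0.2541  0.0354  1.3523 -0.0007  1.1526] 5.75
[[ 0.0009 -0.9461 -0.3239  0.0829]
 [ 1.      0.0012 -0.0007 -0.0004]
 [ 0.001  -0.3239  0.9461 -0.1432]
 [ 0.      0.      0.      1.    ]] 405.4989669469676
[ 0.5074 -0.1172  0.5036]
foam_tray [(0.78, array([399., 145.]), array([ 0.6047, -0.1736,  0.    ]))]
pliers [(0.94, array([252., 198.]), array([ 0.417 , -0.2219,  0.    ]))]
padlock [(0.64, array([360., 116.]), array([ 0.5584, -0.1354,  0.004 ]))]
lock_cylinder [(0.73, array([431.,  98.]), array([ 0.6436, -0.1232,  0.004 ])), (0.73, array([241.,  42.]), array([ 0.4304, -0.0408,  0.004 ]))]
pliers_pocket [(0.84, array([365., 147.]), array([ 0.5626, -0.172 ,  0.004 ]))]
padlock_pocket [(0.88, array([423., 188.]), array([ 0.6323, -0.229 ,  0.004 ])), (0.69, array([390., 328.]), array([ 0.5833, -0.4258,  0.004 ]))]
pliers_lips [(0.85, array([357., 181.]), array([ 0.5507, -0.2131,  0.004 ])), (0.45, array([436.,  97.]), array([ 0.6501, -0.122 ,  0.004 ]))]
padlock_lips [(0.96, array([414., 192.]), array([ 0.6209, -0.2339,  0.004 ])), (0.45, array([433.,  97.]), array([ 0.6461, -0.122 ,  0.004 ]))]
pliers_head [(0.7, array([260., 231.]), array([ 0.4225, -0.2628,  0.012 ]))]
padlock_shackle [(0.58, array([360., 148.]), array([ 0.5558, -0.1716,  0.013 ]))]
6.3
```

View pics/w1.png

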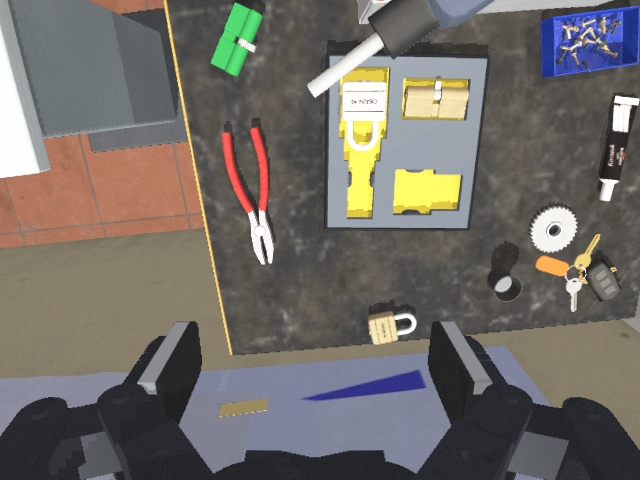

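```bash
python3 - <<'E'
from h import *
np.set_printoptions(precision=4,suppress=True)
movep([.585,-.25,.26],down(np.pi-.1))
print(get_state()["q"],get_state()["clock"])
f,T=wrist()
cv2.imwrite("pics/w2.png",f["img"][:,:,::-1]); np.savez("w2.npz",T=T,img=f["img"],k=[f["fx"],f["fy"],f["cx"],f["cy"],f["k1"]])
for n in ["foam_tray","padlock","pliers_pocket","padlock_pocket","pliers_lips","padlock_lips","padlock_shackle"]:
    print(n,[(round(d["score"],2),np.round(d["centre"]),onz(f,d["centre"],{"foam_tray":0,"padlock_shackle":.013}.get(n,.004),T)) for d in tip_of("wrist",n)][:2])
m=silhouettes("wrist","padlock"); np.save("pm.npy",m[0]["mask"])
print([ (d["score"],d["mask"].sum(),d["centre"]) for d in m])
E
```

```text
[-0.5198  0.4754  0.1074  1.2027 -0.     -1.9904] 8.95
foam_tray [(0.56, array([298., 265.]), array([ 0.6099, -0.1728,  0.    ]))]
padlock []
pliers_pocket [(0.9, array([346., 266.]), array([ 0.5588, -0.1674,  0.004 ]))]
padlock_pocket [(0.96, array([263., 213.]), array([ 0.6378, -0.2344,  0.004 ]))]
pliers_lips [(0.8, array([347., 229.]), array([ 0.5541, -0.2089,  0.004 ]))]
padlock_lips []
padlock_shackle [(0.77, array([346., 271.]), array([ 0.5589, -0.1663,  0.013 ]))]
[(0.73, np.int64(2422), [345.7, 303.7])]
```

View pics/w2.png

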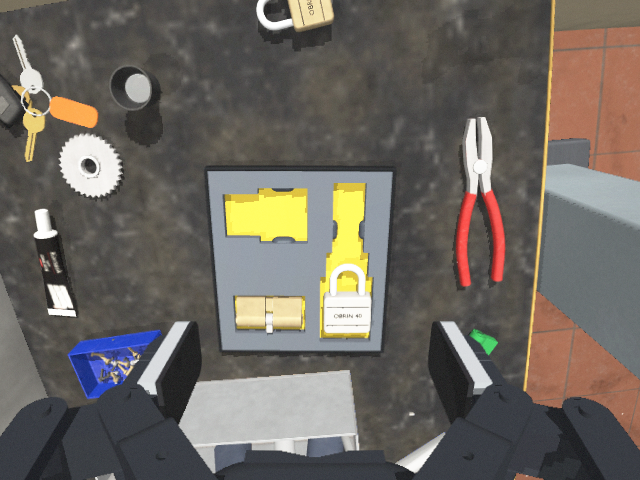

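```bash
cat >> h.py <<'E'
def ortho(img,f,T,z,x0,x1,y0,y1,res=.0005):
    """rows: x decreasing downward (x1 on top); cols: y decreasing rightward"""
    xs=np.arange(x1,x0,-res); ys=np.arange(y1,y0,-res); X,Y=np.meshgrid(xs,ys,indexing='ij')
    P=np.stack([X,Y,np.full_like(X,z),np.ones_like(X)],-1)@np.linalg.inv(T).T
    u=P[...,:2]/P[...,2:3]; u=u*(1+f["k1"]*(u**2).sum(-1,keepdims=True))
    return cv2.remap(img,(u[...,0]*f["fx"]+f["cx"]).astype(np.float32),(u[...,1]*f["fy"]+f["cy"]).astype(np.float32),cv2.INTER_LINEAR)
E
python3 - <<'E'
from h import *
np.set_printoptions(precision=4,suppress=True)
d=np.load("w2.npz"); f=dict(zip(["fx","fy","cx","cy","k1"],d["k"])); T=d["T"]; img=d["img"]
b=(.49,.73,-.30,-.05)
o=ortho(img,f,T,.013,*b); W=lambda c,r:np.array([b[1]-r*.0005,b[3]-c*.0005])
hsv=cv2.cvtColor(o,cv2.COLOR_RGB2HSV); 
for p in [(0.60,-.17),(.62,-.20),(.60,-.15)]:
    print(o[int((b[1]-p[0])/.0005),int((b[3]-p[1])/.0005)])
g=((o.max(2).astype(int)-o.min(2)<45)&(o.max(2)>80)&(o.max(2)<150)).astype(np.uint8)
g=cv2.morphologyEx(g,cv2.MORPH_OPEN,np.ones((5,5),np.uint8))
n,l,s,_=cv2.connectedComponentsWithStats(g); i=1+s[1:,4].argmax(); g=(l==i).astype(np.uint8)
cs,_=cv2.findContours(g,cv2.RETR_EXTERNAL,cv2.CHAIN_APPROX_NONE); h=max(cs,key=cv2.contourArea)
r=cv2.minAreaRect(h); print("foam rect",W(*r[0]),np.array(r[1])*.5,r[2],[W(*q) for q in cv2.boxPoints(r)])
C=W(*r[0]); bp=np.array([W(*q) for q in cv2.boxPoints(r)]); e=[bp[1]-bp[0],bp[2]-bp[1]]; ly=max(e,key=np.linalg.norm); ly=ly/np.linalg.norm(ly)*np.sign(ly[1]); yaw=-np.arctan2(ly[0],ly[1]); print("C",C,"yaw",yaw)
Rt=np.array([[np.cos(yaw),-np.sin(yaw)],[np.sin(yaw),np.cos(yaw)]])
# holes in tray frame
fill=np.zeros_like(g); cv2.drawContours(fill,[h],-1,1,-1); hole=fill&(1-g)
n,l,s,c=cv2.connectedComponentsWithStats(hole)
for k in range(1,n):
    if s[k,4]>2000:
        rr,cc=np.nonzero(l==k); P=(np.c_[b[1]-rr*.0005,b[3]-cc*.0005]-C)@Rt
        print("hole",s[k,4],"x",np.percentile(P[:,0],[0,.5,99.5,100])*1e3,"y",np.percentile(P[:,1],[0,.5,99.5,100])*1e3)
# padlock mask
pm=np.load("pm.npy").astype(np.uint8)*255
for z in(.022,.013):
    m=ortho(pm,f,T,z,*b)>127; rr,cc=np.nonzero(m); P=(np.c_[b[1]-rr*.0005,b[3]-cc*.0005]-C)@Rt*1e3
    print("padlock z",z,"y",np.percentile(P[:,1],[0,1,99,100]),"x",np.percentile(P[:,0],[0,1,99,100]))
    q=cv2.minAreaRect(np.c_[cc,rr].astype(np.float32)); print(W(*q[0]),np.array(q[1])*.5,q[2])
v=np.hstack([cv2.resize(o,None,fx=.8,fy=.8),cv2.resize(cv2.merge([g*200,hole*255,(ortho(pm,f,T,.022,*b)>127).astype(np.uint8)*255]),None,fx=.8,fy=.8)])
cv2.imwrite("pics/o2.png",v[:,:,::-1])
E
```

```text
[151 161 169]
[150 157 169]
[148 157 164]
foam rect [ 0.71   -0.2025] [ 40. 168.] 90.0 [array([ 0.73  , -0.1185], dtype=float32), array([ 0.73  , -0.2865], dtype=float32), array([ 0.69  , -0.2865], dtype=float32), array([ 0.69  , -0.1185], dtype=float32)]
C [ 0.71   -0.2025] yaw 0.0
padlock z 0.022 y [ 24.   26.5 104.5 106.5] x [-174.5 -172.5 -123.5 -121.5]
[ 0.5604 -0.1374] [81.3464 50.5642] 5.19442892074585
padlock z 0.013 y [ 28.   30.5 110.  112. ] x [-175. -173. -123. -121.]
[ 0.56   -0.1327] [83.3834 51.7864] 5.19442892074585
```

View pics/o2.png

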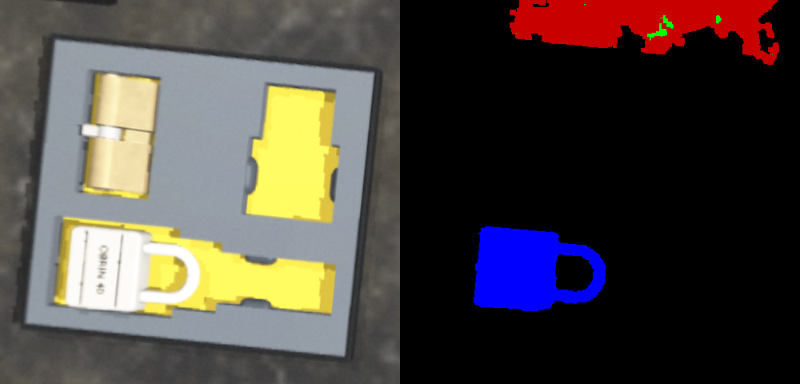

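```bash
cat > fit.py <<'E'
from h import *
def fit(o,b,lo=135,hi=185):
    W=lambda c,r:np.array([b[1]-r*.0005,b[3]-c*.0005])
    g=((o.max(2).astype(int)-o.min(2)<45)&(o.min(2)>lo-15)&(o.max(2)<hi)).astype(np.uint8)
    g=cv2.morphologyEx(g,cv2.MORPH_CLOSE,np.ones((3,3),np.uint8)); g=cv2.morphologyEx(g,cv2.MORPH_OPEN,np.ones((5,5),np.uint8))
    n,l,s,_=cv2.connectedComponentsWithStats(g); i=1+s[1:,4].argmax(); g=(l==i).astype(np.uint8)
    cs,_=cv2.findContours(g,cv2.RETR_EXTERNAL,cv2.CHAIN_APPROX_NONE); h=cv2.convexHull(max(cs,key=cv2.contourArea))
    r=cv2.minAreaRect(h); C=W(*r[0]); bp=np.array([W(*q) for q in cv2.boxPoints(r)]); e=[bp[1]-bp[0],bp[2]-bp[1]]
    ly=max(e,key=np.linalg.norm); ly=ly/np.linalg.norm(ly)*np.sign(ly[1]); yaw=-np.arctan2(ly[0],ly[1])
    print("size",np.array(r[1])*.5,"C",C,"yaw",yaw)
    Rt=np.array([[np.cos(yaw),-np.sin(yaw)],[np.sin(yaw),np.cos(yaw)]])
    fill=np.zeros_like(g); cv2.drawContours(fill,[h],-1,1,-1); hole=fill&(1-g)
    n,l,s,c=cv2.connectedComponentsWithStats(hole)
    for k in range(1,n):
        if s[k,4]>2000:
            rr,cc=np.nonzero(l==k); P=(np.c_[b[1]-rr*.0005,b[3]-cc*.0005]-C)@Rt
            print("hole",s[k,4],"x",np.percentile(P[:,0],[0,.5,99.5,100])*1e3,"y",np.percentile(P[:,1],[0,.5,99.5,100])*1e3)
    return C,yaw,Rt,g,hole
E
python3 - <<'E'
from fit import *
np.set_printoptions(precision=4,suppress=True)
d=np.load("w2.npz"); f=dict(zip(["fx","fy","cx","cy","k1"],d["k"])); T=d["T"]; img=d["img"]
b=(.49,.73,-.30,-.05)
o=ortho(img,f,T,.013,*b); C,yaw,Rt,g,hole=fit(o,b)
pm=np.load("pm.npy").astype(np.uint8)*255
for z in(.022,.013):
    m=ortho(pm,f,T,z,*b)>127; rr,cc=np.nonzero(m); P=(np.c_[b[1]-rr*.0005,b[3]-cc*.0005]-C)@Rt*1e3
    print("padlock z",z,"y",np.percentile(P[:,1],[0,.5,99.5,100]),"x",np.percentile(P[:,0],[0,.5,99.5,100]))
v=np.hstack([cv2.resize(o,None,fx=.8,fy=.8),cv2.resize(cv2.merge([g*200,hole*255,g*0]),None,fx=.8,fy=.8)])
cv2.imwrite("pics/o3.png",v[:,:,::-1])
E
```

```text
size [200.3349 178.1572] C [ 0.6065 -0.1748] yaw -0.1040997
hole 13558 x [-4.8282 -4.2938 72.3116 72.7941] y [32.0086 32.4688 77.0163 79.6523]
hole 16706 x [-7.3889 -6.9733 75.8372 76.3642] y [-83.8681 -83.3744 -29.0917 -27.1025]
hole 31234 x [-77.7002 -76.3865 -20.7193 -20.0068] y [-89.2864 -88.0011  84.8764  87.5125]
padlock z 0.022 y [-8.2128 -7.0309 71.8292 73.1355] x [-75.377  -74.4632 -24.9434 -24.3488]
padlock z 0.013 y [-4.6278 -3.3723 77.3065 78.7022] x [-76.9431 -75.9185 -25.1953 -24.6309]
```

```bash
cat >> h.py <<'E'
C=np.array([.6065,-.1748]); YAW=-.104
RT=np.array([[np.cos(YAW),-np.sin(YAW)],[np.sin(YAW),np.cos(YAW)]])
def tray(x,y,z): return np.r_[C+RT@np.array([x,y])*1e-3,z*1e-3]
def tilted(a,th): # tool down, closing axis angle a; then leant by th about closing axis (tool body towards tool +x for th>0)
    M=R.from_rotvec(down(a)).as_matrix(); M=M@R.from_rotvec([0,-th,0]).as_matrix(); return M
def st(s=""):
    q=get_state(); print(s,"t",round(q["clock"],2),"p",np.round(q["position"],4),"gap",round(q["finger_gap"],3),"gf",np.round(q["grasp_force"],1),"F",np.round(q["contact_force"],1))
E
python3 - <<'E'
from h import *
a=np.pi-.097; th=np.radians(16)
M=tilted(a,th); z=M[:,2]; print("toolz",z.round(3))
rv=R.from_matrix(M).as_rotvec()
P=tray(-49.8,50.5,17.3)+.003*z
print(P, ik(P,rv), ik(P-.1*z,rv))
assert z[1]>0.2
movep(P-.11*z,rv); st("pre")
print(move_l(P-.03*z,.15,until_force=8)); print(move_l(P,.05,until_force=8)); st("at")
grab(40); st("grabbed")
move_l(P+[0,0,.03],.05); st("lift")
Q=P+[0,-.06,.08]; move_l(Q,.15); st("clear")
f,T=wrist(); cv2.imwrite("pics/w3.png",f["img"][:,:,::-1])
E
```

```text
toolz [ 0.027  0.274 -0.961]
[ 0.5622917  -0.11857996  0.01441621] [-0.47443696  0.6546578  -0.308169    0.71325562  0.25912604 -1.96196379] [-0.51756426  0.5494655  -0.20417538  0.9336961   0.25435164 -2.00627877]
pre t 10.12 p [ 0.5606 -0.1497  0.1212] gap 0.999 gf 0.0 F [0.6 0.4 0.5]
False
False
at t 11.56 p [ 0.5623 -0.1186  0.0143] gap 1.0 gf 0.0 F [ 0.3 -0.1  1. ]
grabbed t 11.99 p [ 0.5627 -0.1189  0.0151] gap 0.569 gf 41.5 F [-0.6 -1.5  4.6]
lift t 12.74 p [ 0.5622 -0.1185  0.0444] gap 0.567 gf 41.6 F [-0.6  0.1 -1.3]
clear t 13.41 p [ 0.5617 -0.178   0.0938] gap 0.568 gf 41.6 F [-1.1 -0.1 -1.2]
```

View pics/w3.png

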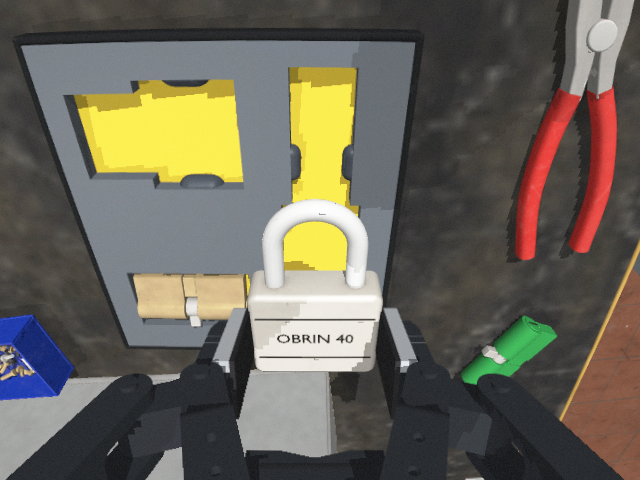

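```bash
python3 - <<'E'
from h import *
f,T=wrist(); s=get_state()
M=tilted(np.pi-.097,np.radians(16)); z=M[:,2]
tip=np.array(s["position"])-.003*z
# padlock axes at the grasp: x = -(tray y), y = ?, z up
ang=-.097-np.pi/2; xp=np.array([np.cos(ang),np.sin(ang),0]); yp=np.array([-np.sin(ang),np.cos(ang),0])
for lx in(-15.5,):
    O=tip-xp*lx*1e-3-np.array([0,0,.0133])
    for p,obs in [((39,0,9),(318,203)),((-38,0,18),(310,372)),((-38,0,16),(310,372)),((5,0,18),(316,272)),((5,25,16),0),((5,-25,16),0)]:
        w=O+xp*p[0]*1e-3+yp*p[1]*1e-3+[0,0,p[2]*1e-3]; print(p,proj(f,w,T).round(1),obs)
a=YAW+1.5*np.pi; M2=tilted(a,np.radians(16)); rv=R.from_matrix(M2).as_rotvec(); print(M2[:,2].round(3))
P=tray(18.5,-55,17.3)+.003*M2[:,2]
for dz in(0,.1): print(ik(P+[0,0,dz],rv))
E
```

```text
(39, 0, 9) [312.8 201.9] (318, 203)
(-38, 0, 18) [313.  373.7] (310, 372)
(-38, 0, 16) [313.  369.8] (310, 372)
(5, 0, 18) [312.9 298. ] (316, 272)
(5, 25, 16) [243.6 294.2] 0
(5, -25, 16) [382.1 294. ] 0
[-0.274  0.029 -0.961]
[-0.42904881  0.93012195  0.26748915  1.17348711 -0.08814026  2.82831325]
[-0.42904881  0.84422164  0.3585484   1.35044667 -0.08814026  2.82831325]
```

```bash
python3 - <<'E'
from h import *
s=get_state(); p=np.array(s["position"])
move_l([.56,-.30,.17],.25)
a=YAW+1.5*np.pi; M2=tilted(a,np.radians(16)); rv=R.from_matrix(M2).as_rotvec()
P=tray(18.5,-55,17.3)+.003*M2[:,2]
q=ik(P+[-.03,-.06,.15],rv); print(q)
movep(P+[-.03,-.06,.15],rv); st("rot")
move_l(P+[0,0,.05],.2,rot=rv); st("hover")
f,T=wrist(); cv2.imwrite("pics/w4.png",f["img"][:,:,::-1])
E
```

```text
[-0.52035941  0.79819402  0.39713181  1.42620665 -0.11170919  2.7396522 ]
rot t 18.32 p [ 0.5884 -0.2914  0.1644] gap 0.568 gf 41.6 F [-0.3  1.1 -1.6]
hover t 19.07 p [ 0.6187 -0.232   0.0653] gap 0.568 gf 41.6 F [ 1.  -0.9 -1.9]
```

View pics/w4.png

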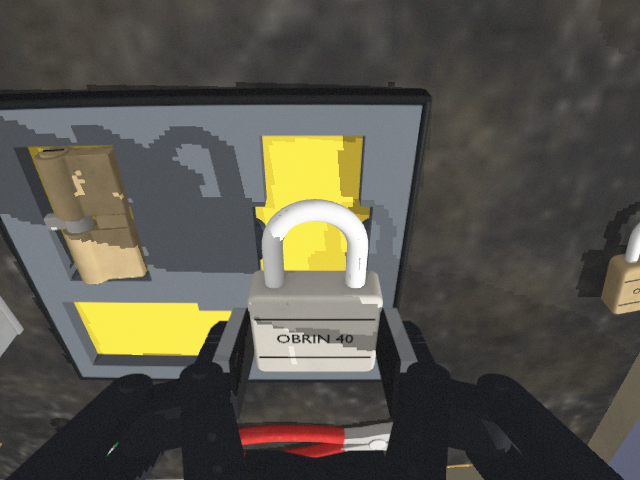

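```bash
python3 - <<'E'
from h import *
f,T=wrist()
for p,o in [((76,-32.5),(263,136)),((76,-77.5),(365,136)),((89,-100),(428,98))]: print(proj(f,tray(*p,13),T).round(1),o, ((np.array(onz(f,o,.013,T))[:2]-tray(*p,13)[:2])@RT*1e3).round(1))
E
```

```text
[257.7 136. ] (263, 136) [ 0.  -2.3]
[362.8 136. ] (365, 136) [-0.  -0.9]
[419.2 106. ] (428, 98) [ 3.3 -3.2]
```

```bash
python3 - <<'E'
from h import *
a=YAW+1.5*np.pi; M2=tilted(a,np.radians(16))
P=tray(18.5,-55.7,17.3)+.003*M2[:,2]
print(move_l(P+[0,0,.012],.12,until_force=8)); st()
print(move_l(P+[0,0,.0005],.03,until_force=9)); st("down")
let_go(); st("open")
z=M2[:,2]; p=np.array(get_state()["position"])
move_l(p-.10*z,.2)
f,T=wrist(); cv2.imwrite("pics/w5.png",f["img"][:,:,::-1]); st()
E
```

```text
False
 t 19.64 p [ 0.618  -0.2323  0.0265] gap 0.566 gf 41.6 F [-0.3  0.1 -0.2]
False
down t 20.18 p [ 0.6188 -0.2317  0.0151] gap 0.56 gf 42.0 F [1.8 2.6 2.3]
open t 20.63 p [ 0.6181 -0.2322  0.0148] gap 1.0 gf 0.0 F [-0.4  0.3 -1.2]
 t 21.33 p [ 0.6444 -0.2347  0.1093] gap 0.995 gf 0.0 F [ 0.1 -0.7  0.5]
```

View pics/w5.png

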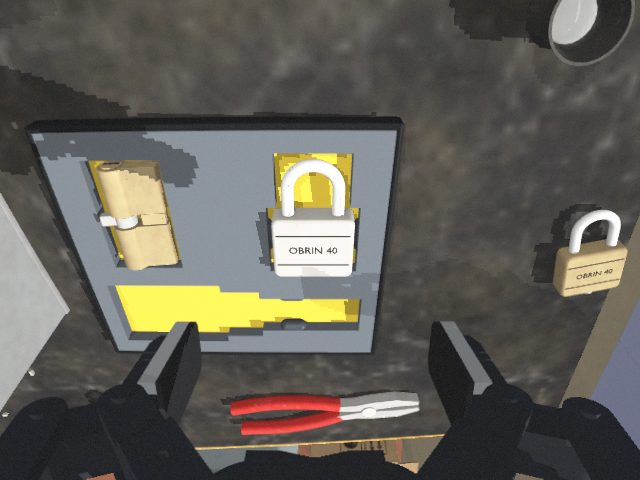

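```bash
python3 - <<'E'
from h import *
a=YAW+1.5*np.pi; rv=down(a)
grab(20)
P=tray(18.5,-55.5,22)
movep(P+[0,0,.05],rv); st("above")
move_l(P+[0,0,.012],.12,until_force=10)
print(move_l(P-[0,0,.004],.02,until_force=24)); st("pressed")
move_l(P+[0,0,.02],.1)
for dx in(-12,10):   # both ends of the body
    Q=tray(18.5+dx,-55.5,22)
    move_l(Q+[0,0,.012],.15); print(dx,move_l(Q-[0,0,.004],.02,until_force=18)); st("end")
    move_l(Q+[0,0,.02],.15)
move_l(P+[0,0,.12],.25)
let_go(); st()
E
```

```text
above t 22.71 p [ 0.6197 -0.2323  0.073 ] gap -0.0 gf 0.0 F [ 0.9 -0.1 -0.1]
True
pressed t 23.82 p [ 0.6191 -0.2319  0.0221] gap -0.002 gf 2.2 F [-1.4 -0.7  4.3]
-12 True
end t 25.06 p [ 0.6072 -0.2306  0.0221] gap 0.001 gf 2.4 F [-1.  -0.1  4.9]
10 True
end t 26.27 p [ 0.6289 -0.233   0.0221] gap -0.0 gf 2.4 F [-0.7  0.3  4.7]
 t 27.9 p [ 0.6192 -0.2319  0.142 ] gap 1.0 gf 0.0 F [-0.2 -0.1 -0.6]
```

```bash
python3 - <<'E'
from h import *
np.set_printoptions(precision=4,suppress=True)
move_l([.45,-.27,.22],.3)
movep([.42,-.255,.21],down(np.pi+.05)); st()
f,T=wrist(); cv2.imwrite("pics/w6.png",f["img"][:,:,::-1]); np.savez("w6.npz",T=T,img=f["img"],k=[f["fx"],f["fy"],f["cx"],f["cy"],f["k1"]])
for n,z in [("pliers",0),("pliers_head",.012)]: print(n,[(d["score"],d["centre"],onz(f,d["centre"],z,T)) for d in tip_of("wrist",n)][:2])
ms=silhouettes("wrist","pliers"); print([(m["score"],m["mask"].sum(),m["centre"]) for m in ms])
b=(.35,.50,-.34,-.10)
m=(ortho(ms[0]["mask"].astype(np.uint8)*255,f,T,.006,*b)>127); rr,cc=np.nonzero(m); P=np.c_[b[1]-rr*.0005,b[3]-cc*.0005]
np.save("pl.npy",P)
# principal frame: iterate width midline
mu=P.mean(0); w,V=np.linalg.eigh(np.cov((P-mu).T)); e=V[:,1]*np.sign(V[1,1]); 
n=np.array([e[1],-e[0]])
for it in range(3):
    L=(P-mu)@e; D=(P-mu)@n; top=L.max(); 
    bins=[(top-y0,(D[abs(L-(top-y0))<.001].min(),D[abs(L-(top-y0))<.001].max())) for y0 in np.arange(.006,.17,.008)]
    ls=np.array([x[0] for x in bins]); mid=np.array([sum(x[1])/2 for x in bins]); k=np.polyfit(ls,mid,1)
    mu=mu+n*k[1]; e=e+n*k[0]; e/=np.linalg.norm(e); n=np.array([e[1],-e[0]])
L=(P-mu)@e
print("len",np.ptp(L),"yaw",-np.arctan2(e[0],e[1]),"origin",mu+e*(L.max()+L.min())/2)
print("widths",[(round((L.max()-x[0])*1e3),round((x[1][1]-x[1][0])*1e3,1)) for x in bins], "mid resid",(mid-np.polyval(k,ls))*1e3)
E
```

```text
t 32.72 p [ 0.42  -0.255  0.21 ] gap 1.002 gf 0.0 F [-0.4  0.  -0.5]
pliers []
pliers_head [(0.91, [311.2, 196.3], array([ 0.4223, -0.2638,  0.012 ]))]
[(0.71, np.int64(4118), [302.3, 235.3])]
len 0.17612076879234734 yaw 0.0576143742796951 origin [ 0.4197 -0.2204]
widths [(6, np.float64(44.2)), (14, np.float64(46.2)), (22, np.float64(47.6)), (30, np.float64(49.1)), (38, np.float64(50.1)), (46, np.float64(49.2)), (54, np.float64(48.2)), (62, np.float64(46.7)), (70, np.float64(44.7)), (78, np.float64(41.6)), (86, np.float64(37.1)), (94, np.float64(33.6)), (102, np.float64(27.6)), (110, np.float64(21.1)), (118, np.float64(20.1)), (126, np.float64(22.6)), (134, np.float64(25.0)), (142, np.float64(25.0)), (150, np.float64(26.1)), (158, np.float64(25.0)), (166, np.float64(20.1))] mid resid [ 0.0626  0.1012 -0.1387 -0.3066  0.2743  0.2696 -0.2055  0.0826  0.1211
 -0.2963 -0.0802  0.2511 -0.2096  0.0785 -0.3822 -0.0941  0.2372  0.2613
  0.2855 -0.1608 -0.1511]
```

View pics/w6.png

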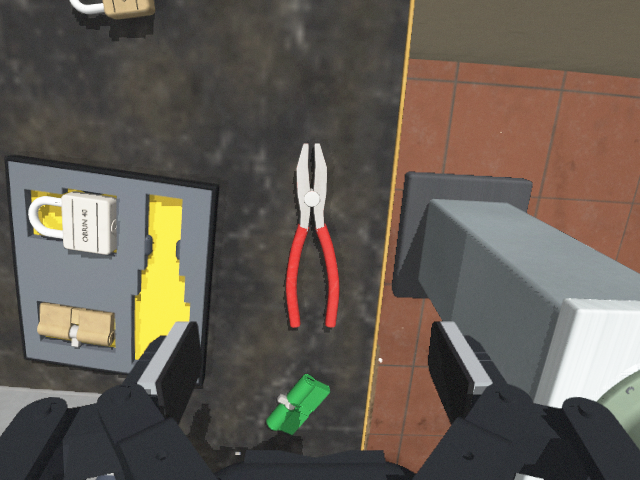

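```bash
python3 - <<'E'
from h import *
ya=.0576; M=tilted(np.pi+ya,np.radians(16)); z=M[:,2]; rv=R.from_matrix(M).as_rotvec()
O=np.array([.4197,-.2204]); e=np.array([-np.sin(ya),np.cos(ya)])
P=np.r_[O+.036*e,.0075]+.003*z
movep(P-.10*z,rv); st("pre")
print(move_l(P-.02*z,.15,until_force=8),move_l(P,.05,until_force=8)); st("at")
grab(60); st("grab")
move_l(P+[0,0,.06],.12); st("lift")
M2=tilted(np.pi+YAW,np.radians(16)); z2=M2[:,2]; rv2=R.from_matrix(M2).as_rotvec()
Q=tray(-48.3,36,16.8)+.003*z2
print(ik(Q,rv2))
H=Q+[0,0,.045]
move_l(H+[-.02,-.05,.03],.2,rot=rv2); move_l(H,.15); st("hover")
f,T=wrist(); cv2.imwrite("pics/w7.png",f["img"][:,:,::-1])
np.savez("w7.npz",T=T,img=f["img"],k=[f["fx"],f["fy"],f["cx"],f["cy"],f["k1"]])
for y in (-86,0,86): 
    for x in(-12,12): print((x,y),proj(f,tray(-48.3+x,y,16.8-7.5+12+45),T).round(0),end=" ")
for p in [(-64.3,-89),(-32.3,-89),(-64.3,-17),(-32.3,-17)]: print("pocket",proj(f,tray(*p,13),T).round(0))
E
```

```text
pre t 33.46 p [ 0.4193 -0.2116  0.1009] gap 0.998 gf 0.0 F [-0.2 -0.8  0.4]
False False
at t 34.69 p [ 0.4173 -0.1834  0.0044] gap 1.001 gf 0.0 F [-0.3  0.7  0.4]
grab t 35.17 p [ 0.4179 -0.184   0.0054] gap 0.527 gf 59.6 F [-0.5 -0.4  7.5]
lift t 35.82 p [ 0.4174 -0.1835  0.0643] gap 0.523 gf 60.2 F [ 0.3 -0.3 -1.8]
[-0.49676282  0.66246995 -0.29368235  0.72395614  0.25748471 -1.97772439]
hover t 37.16 p [ 0.5618 -0.1332  0.0589] gap 0.527 gf 60.2 F [-0.1 -0.3 -1.3]
(-12, -86) [365. -46.] (12, -86) [256. -46.] (-12, 0) [347. 263.] (12, 0) [275. 263.] (-12, 86) [338. 411.] (12, 86) [286. 411.] pocket [360. -52.]
pocket [263. -52.]
pocket [350. 153.]
pocket [274. 153.]
```

View pics/w7.png

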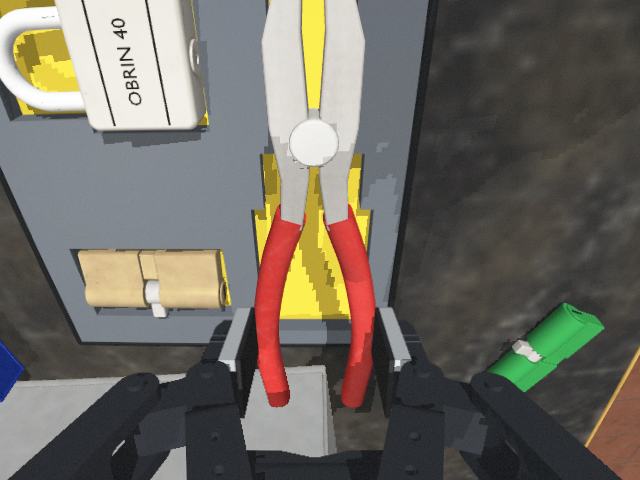

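```bash
python3 - <<'E'
from h import *
M2=tilted(np.pi+YAW,np.radians(16)); z2=M2[:,2]; rv2=R.from_matrix(M2).as_rotvec()
Q=tray(-47.5,36.5,16.8)+.003*z2
move_l(Q+[0,0,.012],.12,until_force=8); st()
print(move_l(Q,.03,until_force=7)); st("down")
let_go(); st("open")
p=np.array(get_state()["position"]); move_l(p-.09*z2,.2)
f,T=wrist(); cv2.imwrite("pics/w8.png",f["img"][:,:,::-1]); st()
E
```

```text
t 37.63 p [ 0.5628 -0.1331  0.0259] gap 0.528 gf 60.2 F [-0.7 -0.4 -0.4]
False
down t 38.18 p [ 0.5631 -0.1327  0.0139] gap 0.526 gf 60.7 F [-0.6  0.5 -1.6]
open t 38.67 p [ 0.5632 -0.1328  0.014 ] gap 1.002 gf 0.0 F [-0.2  0.9 -0.2]
 t 39.32 p [ 0.5597 -0.1567  0.0993] gap 0.997 gf 0.0 F [-0.8 -0.1 -1.1]
```

View pics/w8.png

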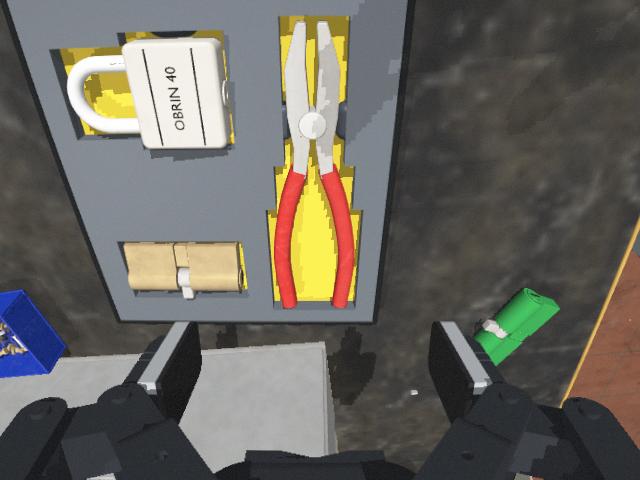

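```bash
python3 - <<'E'
from h import *
f,T=wrist()
for x,y,z,n in [(-48,89,13,"wall+y ~303"),(-48,86,16,"handle end home"),(-48,86,10,"handle end low"),(-48,86,21,"handle high"),(-48,-89,13,"wall-y 16"),(-48,-86,16,"head home"),(-48,-86,20,"head high")]: print(n,proj(f,tray(x,y,z),T).round(0))
rv=down(np.pi+YAW); grab(20)
P=tray(-47.8,-40,16)
movep(P+[0,0,.06],rv); st("above")
move_l(P+[0,0,.015],.15,until_force=8); st()
print(move_l(P-[0,0,.004],.02,until_force=20)); st("pressed")
move_l(P+[0,0,.06],.2)
f,T=wrist(); cv2.imwrite("pics/w9.png",f["img"][:,:,::-1]); st()
E
```

```text
wall+y ~303 [312. 309.]
handle end home [312. 309.]
handle end low [312. 303.]
handle high [312. 314.]
wall-y 16 [312.  15.]
head home [312.  23.]
head high [312.  24.]
above t 40.48 p [ 0.5544 -0.208   0.0761] gap 0.004 gf 0.0 F [ 0.3 -0.   0.8]
 t 40.93 p [ 0.5547 -0.2097  0.0311] gap -0.002 gf 0.0 F [ 0.   0.1 -0.1]
True
pressed t 41.75 p [ 0.5546 -0.2098  0.0146] gap -0.002 gf 2.8 F [-1.7 -0.1  5.6]
 t 42.26 p [ 0.5543 -0.2093  0.0754] gap -0.003 gf 0.0 F [-0.4 -0.9  0.1]
```

```bash
python3 - <<'E'
from h import *
np.set_printoptions(precision=2,suppress=True)
M=tilted(np.pi+YAW,np.radians(16)); z=M[:,2]; rv=R.from_matrix(M).as_rotvec()
move_l(tray(-47.8,0,16)+[0,-.05,.13],.25)
P=tray(-47.8,20,16)-.09*z; movep(P,rv); st("look")
f,T=wrist(); ms=silhouettes("wrist","pliers"); print([(m["score"],m["mask"].sum()) for m in ms])
b=(.48,.64,-.30,-.05); np.savez("w10.npz",T=T,img=f["img"],m=ms[0]["mask"])
m=ortho(ms[0]["mask"].astype(np.uint8)*255,f,T,.012,*b)>127; rr,cc=np.nonzero(m)
L=(np.c_[b[1]-rr*.0005,b[3]-cc*.0005]-C)@RT*1e3
print("y ext",L[:,1].min(),L[:,1].max())
for y in(-75,-60,-40,-20,0,20,40,60,75):
    d=L[abs(L[:,1]-y)<1,0]; print(y,d.min(),d.max(),"mid",(d.min()+d.max())/2)
for n in("pliers","pliers_head","padlock","padlock_shackle"):
    print(n,[(round(d["score"],2),((onz(f,d["centre"],{"pliers":.004,"pliers_head":.016,"padlock":.004,"padlock_shackle":.013}[n],T)[:2]-C)@RT*1e3)) for d in tip_of("wrist",n)][:2])
E
```

```text
look t 43.04 p [ 0.56 -0.17  0.1 ] gap -0.003 gf 0.0 F [ 0.6 -0.1  1.5]
[(0.73, np.int64(9295))]
y ext -88.90554625065036 87.80951611588456
-75 -60.10717425740316 -38.01841781096693 mid -49.06279603418504
-60 -62.161662054154576 -36.38419130537401 mid -49.272926679764296
-40 -60.70491916841874 -36.52315635264698 mid -48.61403776053286
-20 -58.80278415837032 -36.216729275607335 mid -47.50975671698883
0 -65.95583362623277 -29.133984654234215 mid -47.54490914023349
20 -69.52398141577932 -24.29996533823908 mid -46.9119733770092
40 -71.1029354600185 -21.7967192678356 mid -46.44982736392705
60 -70.69269575895056 -21.282666942739247 mid -45.98768135084491
75 -69.05846925335764 -22.342557866837033 mid -45.700513560097335
pliers [(0.67, array([-47.59,  -1.15]))]
pliers_head [(0.96, array([-49.11, -42.74]))]
padlock [(0.62, array([ 33.66, -55.89]))]
padlock_shackle [(0.76, array([ 67.42, -54.59]))]
```

```bash
python3 - <<'E'
from h import *
M=tilted(np.pi+YAW,np.radians(16)); z=M[:,2]; rv=R.from_matrix(M).as_rotvec()
for x,y in[(-27,42),(-66,42)]:
    P=tray(x,y,19); move_l(P+[0,0,.02],.15); print(x,move_l(P-[0,0,.008],.025,until_force=15)); st("handle"); move_l(P+[0,0,.025],.15)
rv=down(np.pi+YAW)
move_l(tray(-48,-10,60),.2); 
for x,y in[(-48.5,-55),(-48.5,-32),(-48,0)]:
    P=tray(x,y,16)
    if y==-55: movep(P+[0,0,.05],rv)
    move_l(P+[0,0,.012],.15); print(y,move_l(P-[0,0,.006],.025,until_force=18)); st("mid"); move_l(P+[0,0,.02],.15)
E
```

```text
-27 True
handle t 44.87 p [ 0.5843 -0.1301  0.0179] gap 0.0 gf 3.6 F [-1.1 -0.1  7. ]
-66 True
handle t 46.44 p [ 0.5452 -0.1261  0.0178] gap -0.001 gf 4.1 F [-2.  -1.4  8.1]
-55 True
mid t 48.54 p [ 0.5528 -0.2246  0.0144] gap -0.003 gf 3.6 F [-1.5  0.6  7.2]
-32 True
mid t 49.72 p [ 0.555  -0.2019  0.0147] gap 0.005 gf 3.6 F [-1.  -0.   7.9]
0 True
mid t 50.93 p [ 0.5589 -0.1702  0.0157] gap -0.005 gf 4.0 F [-1.1  1.   8. ]
```

```bash
python3 - <<'E'
from h import *
p=np.array(get_state()["position"]); move_l([p[0]-.03,p[1]-.08,.18],.2); st(); print(sign_off())
E
```

```text
t 52.22 p [ 0.5289 -0.2496  0.1787] gap 0.0 gf 0.0 F [-0.1  0.3  0.5]
the job is handed in; nothing more can be done
None
```

The job is handed in at 52.2 s of the 72 s allowed. `sign_off()` gave no verdict, but press heights put the padlock and the pliers home in their own cut-outs, the cylinder and bench items weren't disturbed in any picture I viewed, and I viewed 12 pictures, two over the limit of 10.

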